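Stop the titrator and draw the glass electrode for inspection

ROBOT

A 6-joint arm with a two-finger parallel gripper is mounted at the origin on the work surface. World frame = base frame: x ahead of the robot, y to its left, z up, the work surface at z = 0. Lengths are in m, angles in rad, forces in N, time in s.
With the tool pointing down it reaches from about 0.275 to 0.875 m from the base axis. Payload 12.5 kg.
Tool frame: the origin (TCP) lies on the centre line of the jaws, within the pads' length; the fingertips stand r.finger_overhang ahead of it and the grasp point (between the pads) lies 3 mm ahead of it (r.finger_overhang is the distance from the TCP to the fingertips, in m); z points along the fingers, y is the direction in which the jaws open and shut (so a half turn about z gives the same grasp; the last joint's range is limited). The gripper opens to 85 mm and grips with 20 to 120 N. Pads are 22 mm wide; open, the fingers measure 114 mm over their backs; the gripper's body (76 mm by 85 mm) begins 54 mm behind the grasp point. The pads swing forward as they close: fully open they stand 13 mm farther back than shut.
Start: joints at [-1.405, 0.351, 1.652, -0, 1.139, -0.085], TCP at [0.137, -0.533, 0.253] pointing down, gripper open.
Joint ranges: [-2.75, 2.75], [-0.79, 2.1], [0.01, 2.65], [-1.57, 4.71], [0.07, 3.14], [-2.87, 2.87]. Speed limits (rad/s): [2.22, 2.22, 2.79, 3.14, 3.14, 3.14].

INTERFACE

Orientations are given as a unit quaternion [x, y, z, w].
In Python, from cell import r, optics gives the robot as it stands. The module is installed in compiled form; this text tells all that it offers. Calls block until the motion is done:
- r.move_to(position, orientation): joint-space move of the TCP to a pose.
- r.move_linear(position, rot=None, vel=0.15): straight line of the TCP; rot=None keeps the orientation; vel is the mean speed in m/s.
- r.set_joints(angles): joint-space move.
- r.set_gripper(opening, squeeze=None): opening from 0.0 (shut) to 1.0 (fully open); squeeze is the grip in N (None keeps the last); returns when the fingers have stopped.
- r.sleep(seconds).
- r.inverse_kinematics(position, orientation): joint angles nearest the present ones, or None.
- optics.get_image(name): name is "scene" or "top"; returns a dict with "pixels" (400x640x3 uint8, red, green, blue), "depth" (400x640 float32, m along the optical axis (not along the pixel's ray), 0 where there is no reading), "fx", "fy", "cx", "cy" (pixels), "D" ([k1, k2, p1, p2, k3] as OpenCV has them; the pictures are not rectified), "camera_from_world" (4x4, takes a point from world to camera coordinates). Camera axes: x right, y down, z forward; pixel columns grow to the right and rows downward; lengths in m; the calibration is good to about 2 mm. A picture is of the moment at which its call begins.
A pose or a line that the arm cannot do raises r.PlanningError and nothing moves.
- r.hand_in(): hands the job in, once; it reports no verdict.
Readings, each from a call of its own:
- r.current_t(): time.
- r.current_q(): joint angles.
- r.current_qvel(): joint speeds.
- r.current_effort(): joint torques, N m.
- r.current_tool_pos(): TCP position.
- r.current_ee_rot(): TCP orientation.
- r.current_contact_force(): force on the tool from outside, world axes, zero at the start.
- r.current_torque(): the same for the moment, N m.
- r.current_opening(): opening from 0.0 (shut) to 1.0 (fully open).
Only numpy, scipy, OpenCV 4.12 (cv2) and the standard library are available. Lean on these libraries where they do the work, as an engineer would, in place of code of your own. Each camera call takes 0.05 s, during which the arm holds its last target.

TASK

Shut the titrator down on its control box: press the big middle key, then the small key at its left (seen from the robot), then the small key at its right, each fully in and let go again before the next. Then take the glass electrode (the sensor with the thick head), draw it straight up until its tip is clear above its holder, and only then lean it over to about 45 degrees, tip downwards, so that its tip can be inspected. Finish while still holding it like that, still and with its tip higher than the holders, and leave the slim sensor, the bottle and the beaker where they stand.

Things in the scene. Friction and masses are not known exactly. Their poses are not given: they have to be found in the camera images.
- panel_mid (a point): Control box of the titrator, fixed, white plastic, 130 mm deep (its x) by 200 mm wide (its y), about 70 mm high; its top slopes 10 degrees down towards its front, which faces the robot (its -x side). This point is the centre of its underside, on the bench; turned up to 0.35 rad. Its +y is its left seen from the robot. Three grey keys stand in a row along its y near the front, 56 mm apart; a flat green display lies behind them.
- key_big_top (a point): Centre of the top face of the big middle key (round, 34 mm across), which points up, tilted 10 degrees to the front. About 75 mm above the bench and 18 mm above the panel; moves down with the key.
- key_left_top (a point): Centre of the top face of the small left key (round, 20 mm across), at the panel's +y side.
- key_right_top (a point): Centre of the top face of the small right key (round, 20 mm across), at the panel's -y side.
- key_big (a joint): Travel of the big key in m: 0 out, 0.006 fully in; 3.5 N takes it fully in, it springs back. Counts as pressed above 0.004 and as out below 0.0015.
- key_left (a joint): The same for the small left key.
- key_right (a joint): The same for the small right key.
- electrode_head (a point): Glass electrode, loose, 40 to 85 g, standing upright in its holder. This point is the centre of its round black head (28 mm across, 50 mm high), the place to grasp it, 126 mm above its tip; its z axis runs along the electrode from tip to head. Below the head a collar (30 mm across, 6 mm high) rests on the holder's mouth; below that the glass shaft is 12 mm across and 95 mm long. In the holder this point is 141 mm above the bench.
- electrode_tip (a point): Tip of the electrode, the lowest point of its glass shaft, 126 mm below the head's centre; 15 mm above the bench while in its holder.
- holder_mouth (a point): Centre of the mouth of the electrode's holder, fixed: an 80 mm square foot 12 mm high with an upright tube (28 mm outside, 16 mm bore), mouth 110 mm above the bench. The electrode hangs 95 mm deep in it and needs a straight pull up of 95 mm to come clear.
- holder_b_mouth (a point): The same point of the other, equal holder, which carries the slim temperature sensor. Which of the two places has which sensor varies.
- thermo_head (a point): Temperature sensor, bystander, loose in the other holder: slim black head (10 mm across, 50 mm high, this point is its centre, 141 mm above the bench, top at 166 mm) and steel shaft.
- flask_mid (a point): Brown bottle, bystander, loose: 68 mm across, 130 mm high; this point is its centre, half-way up.
- beaker_mid (a point): Glass beaker, bystander, loose: 70 mm across, 85 mm high; this point is its centre, half-way up.
There are look-alikes about, which are no part of the job. What is shaped like the part that bears electrode_head but pink is not meant.

How it is judged:
By the outcome, as a careful person would: the job done as asked, in the order asked, and still so for the second after the job is handed in, while the arm keeps its last pose, push and grip.
It also fails if it takes over 67 s, if anything falls off the work surface, if the arm or the gripper's body presses on something with over 40 N, if the wrist force passes 120 N, or if a joint passes its speed limit or range.

## Working session

There is one attempt and no reset: what is moved stays moved. The work goes in short steps, each a Python script; the robot and the scene stay as the last script left them, time stands still between calls to the robot, and variables do not carry over. Pictures are saved under pics/ and viewed, and the job is handed in when it is done.

```bash
mkdir -p pics; ls; python3 - <<'E'
from cell import r, optics
import cv2, numpy as np
for n in ("scene","top"):
    d=optics.get_image(n)
    cv2.imwrite(f"pics/{n}0.png", d["pixels"][:,:,::-1])
    np.savez(f"{n}0.npz", **d)
    print(n,d["fx"],d["fy"],d["cx"],d["cy"],d["D"]); print(np.round(d["camera_from_world"],4).tolist()); print((d["depth"]>0).mean())
print(r.current_t(), r.current_q(), r.current_tool_pos(), r.current_ee_rot(), r.finger_overhang, r.current_opening())
E
```

```text
pics
scene 415.54631335104875 415.54631335104875 314.80690658834527 195.07643341332053 [0.02113217 0.         0.         0.         0.        ]
[[0.6628, 0.7488, 0.0059, -0.4084], [0.6147, -0.5397, -0.5752, -0.3011], [-0.4275, 0.3848, -0.818, 1.2751], [0.0, 0.0, 0.0, 1.0]]
0.99601953125
top 369.6210051884638 369.6210051884638 320.0465073906844 203.99733878073795 [-0.02677468  0.          0.          0.          0.        ]
[[0.0041, -0.9999, -0.0113, -0.0006], [-0.9869, -0.0022, -0.1615, 0.6261], [0.1615, 0.0119, -0.9868, 0.7763], [0.0, 0.0, 0.0, 1.0]]
0.995984375
0.1 [-1.40456373e+00  3.51186597e-01  1.65234330e+00 -1.37636585e-05
  1.13908859e+00 -8.46036664e-02] [ 0.13649364 -0.53252048  0.2528163 ] [ 9.92144959e-01  1.25092436e-01 -2.71724094e-05 -5.12235618e-04] 0.022 1.0014163881643003
```

View pics/scene0.png

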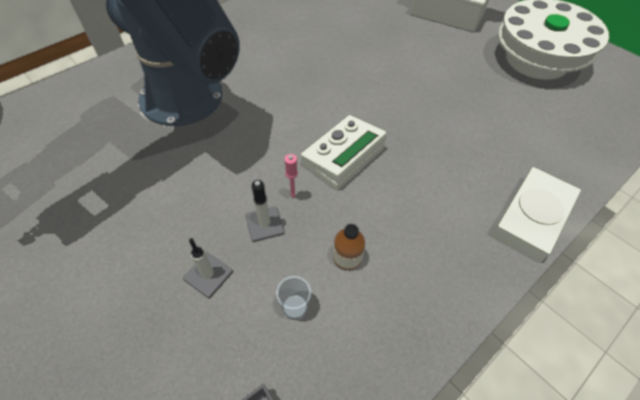

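View pics/top0.png

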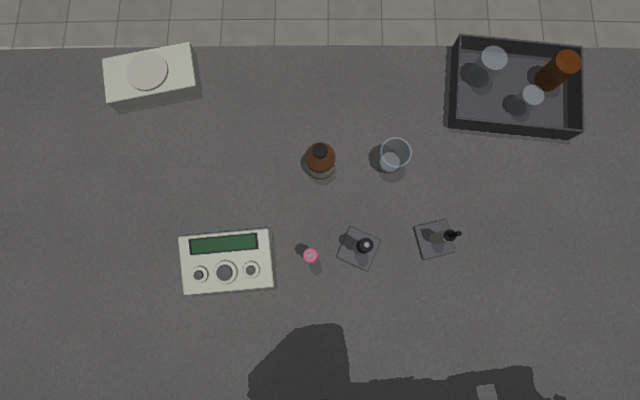

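The top view shows the control box at (226,262), with its keys at (200,274), (226,271) and (251,269). The thick-headed electrode is at (365,245), the slim sensor at (452,235), the pink look-alike at (311,255), the bottle at (320,160) and the beaker at (395,155). In the scene view the keys are near (323,147), (338,135) and (351,124), and the electrode head is at (259,190). Next I'll enlarge the crops for measuring.

```bash
python3 - <<'E'
import cv2, numpy as np
a=np.load("top0.npz")["pixels"][:,:,::-1]; b=np.load("scene0.npz")["pixels"][:,:,::-1]
cv2.imwrite("pics/topA.png",cv2.resize(a[220:305,170:290],None,fx=6,fy=6,interpolation=cv2.INTER_CUBIC))
cv2.imwrite("pics/topB.png",cv2.resize(a[210:280,290:470],None,fx=4,fy=4,interpolation=cv2.INTER_CUBIC))
cv2.imwrite("pics/scA.png",cv2.resize(b[110:190,295:395],None,fx=6,fy=6,interpolation=cv2.INTER_CUBIC))
cv2.imwrite("pics/scB.png",cv2.resize(b[145:300,180:310],None,fx=3.8,fy=3.8,interpolation=cv2.INTER_CUBIC))
E
```

```text
(no output)
```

View pics/topA.png

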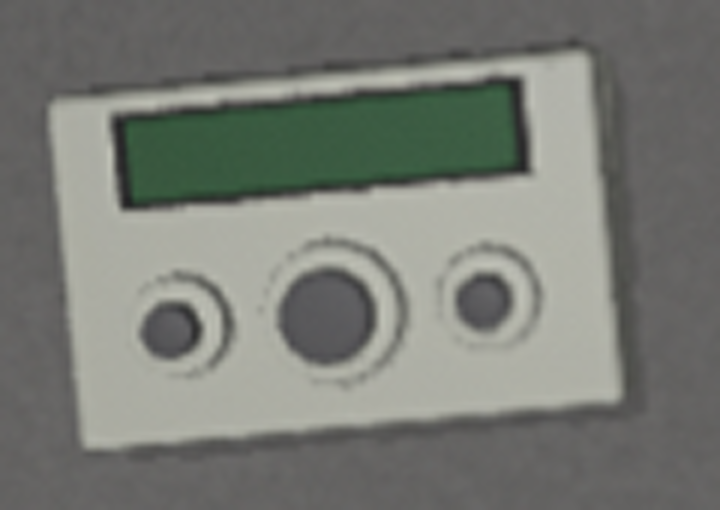

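View pics/topB.png

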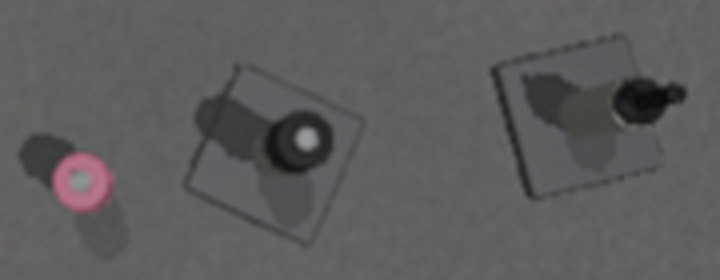

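View pics/scA.png

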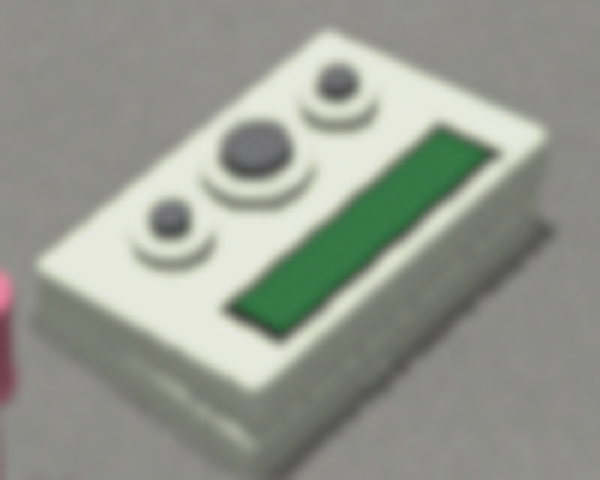

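View pics/scB.png

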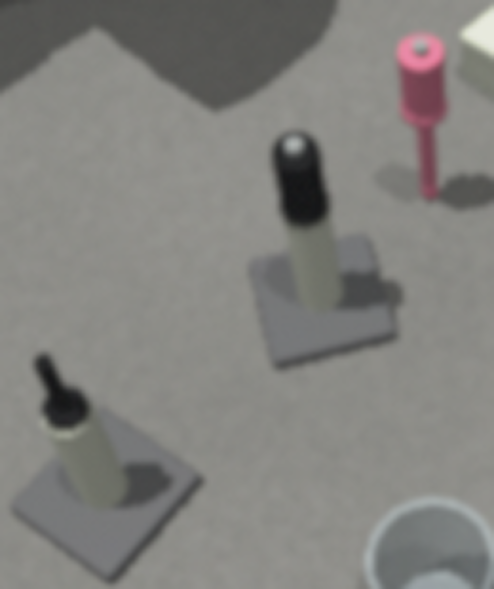

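```bash
cat > h.py <<'E'
import cv2, numpy as np
def load(n): 
    d=np.load(n); return {k:d[k] for k in d}
def K(d): return np.array([[d["fx"],0,d["cx"]],[0,d["fy"],d["cy"]],[0,0,1]],float)
def ray(d,uv):
    p=cv2.undistortPoints(np.array([[uv]],float),K(d),np.array(d["D"]))[0,0]
    T=d["camera_from_world"]; R=T[:3,:3]; o=-R.T@T[:3,3]
    v=R.T@np.array([p[0],p[1],1.]); return o,v   # v scaled so depth=1
def onz(d,uv,z):
    o,v=ray(d,uv); return o+v*(z-o[2])/v[2]
def tri(d1,uv1,d2,uv2):
    o1,v1=ray(d1,uv1); o2,v2=ray(d2,uv2)
    A=np.stack([v1,-v2],1); s=np.linalg.lstsq(A,o2-o1,rcond=None)[0]
    a=o1+v1*s[0]; b=o2+v2*s[1]; return (a+b)/2, np.linalg.norm(a-b)
def proj(d,P):
    T=d["camera_from_world"]; rv,_=cv2.Rodrigues(T[:3,:3])
    return cv2.projectPoints(np.array([P],float),rv,T[:3,3],K(d),np.array(d["D"]))[0][0,0]
def cloud(d):
    v,u=np.mgrid[0:400,0:640]; p=cv2.undistortPoints(np.stack([u,v],-1).reshape(-1,1,2).astype(float),K(d),np.array(d["D"]))[:,0]
    z=d["depth"].reshape(-1,1); c=np.hstack([p*z,z]); T=d["camera_from_world"]
    return ((c-T[:3,3])@T[:3,:3]).reshape(400,640,3)
E
python3 - <<'E'
from h import *
np.set_printoptions(precision=4,suppress=True)
t=load("top0.npz"); s=load("scene0.npz")
def cent(d,roi,f):
    x0,y0,x1,y1=roi; im=d["pixels"][y0:y1,x0:x1].astype(int); m=f(im).astype(np.uint8)
    n,l,st,c=cv2.connectedComponentsWithStats(m)
    i=1+np.argmax(st[1:,4]); return c[i]+[x0,y0], st[i]
grey=lambda im: (im.sum(2)/3<125)&(np.ptp(im,axis=2)<25)
T=[(192,267,208,282),(213,261,239,287),(243,261,260,278)]; S=[(317,141,329,152),(329,129,346,143),(346,119,357,129)]
ps=[]
ct,cs=cloud(t),cloud(s)
for n,a,b in zip("LBR",T,S):
    u,st=cent(t,a,grey); w,st2=cent(s,b,grey); P,e=tri(t,u,s,w); ps.append(P)
    print(n,u,st,w,st2,P,e,"depth",ct[round(u[1]),round(u[0])],cs[round(w[1]),round(w[0])])
ps=np.array(ps); print(np.linalg.norm(ps[0]-ps[1]),np.linalg.norm(ps[2]-ps[1]), "yaw", np.arctan2(-(ps[0]-ps[2])[0],(ps[0]-ps[2])[1]))
# height profile over the key row from top
for row in (265,269,271,274): print(row,(ct[row,186:266,2]*1000).round().astype(int))
# head: black
def blk(im): return im.max(2)<45
for roi,d in (((355,235,378,258),t),((248,174,272,208),s),((440,226,465,246),t),((184,234,208,260),s)):
    x0,y0,x1,y1=roi; print((d["pixels"][y0:y1,x0:x1].max(2)).tolist() if 0 else cent(d,roi,blk))
E
```

```text
L [198.2179 274.6026] [ 1  3 11 10 78] [323.1 146.7] [ 4  4  5  5 20] [0.4495 0.2368 0.0045] 0.09479612730159895 depth [0.469  0.2592 0.0754] [0.486  0.1425 0.0754]
B [224.0708 272.283 ] [  3   4  17  16 212] [337.0676 135.0135] [ 3  2 11  9 74] [0.4742 0.2051 0.0668] 0.002425835837190812 depth [0.4756 0.2046 0.0732] [0.4769 0.2004 0.0719]
R [250.0972 269.8333] [ 3  4  9 10 72] [351.     123.7895] [ 3  3  5  5 19] [0.5058 0.162  0.1547] 0.07487974839648937 depth [0.4802 0.1486 0.0766] [0.4742 0.2539 0.0746]
0.0741452450352772 0.10282817264127901 yaw 0.6458579283352419
265 [ 59  57  57  57  58  58  55  58  58  57  58  56  55  59  62  56  56  57
  56  58  60  56  58  55  54  54  57  56  58  56  70  70  68  66  68  75
  75  77  79  76  76  75  70  68  70  68  68  66  68  61  54  54  55  56
  54  56  55  56  66  68  68  66  67  70  75  72  71  68  66  66  67 867
  66  60  55  54  55  54  57  57]
269 [56 58 57 56 56 58 59 68 69 68 67 69 68 67 69 66 66 69 67 69 61 58 54 55
 53 56 55 53 69 68 68 76 77 78 76 79 77 74 76 79 77 78 75 80 78 75 69 66
 65 66 64 59 59 52 55 56 54 67 66 66 74 76 73 76 79 73 76 76 74 70 64 65
 65 67 52 53 51 51 50 52]
271 [56 56 55 56 53 55 68 68 69 73 76 77 77 79 72 71 65 65 68 66 68 64 53 57
 55 55 54 56 65 67 77 78 74 78 77 76 77 76 75 74 77 78 75 76 74 72 72 68
 66 64 64 56 54 52 51 50 55 65 64 67 74 72 73 74 75 76 76 73 76 65 64 64
 63 62 54 54 55 52 53 53]
274 [57 54 55 51 54 64 68 76 74 77 75 77 74 77 77 75 74 68 67 65 66 64 58 52
 53 53 51 52 66 64 65 75 76 77 74 76 73 74 75 76 74 77 72 75 76 74 66 64
 64 67 62 52 53 52 50 51 51 51 54 68 65 63 62 71 72 75 63 61 63 64 62 64
 52 51 53 52 55 52 52 51]
(array([362.4578, 245.5542]), array([ 1,  4, 17, 14, 83], dtype=int32))
(array([259.0663, 194.2711]), array([  5,  11,  13,  19, 166], dtype=int32))
(array([450.7419, 234.8548]), array([  4,   4,  17,  11, 124], dtype=int32))
(array([195.8295, 249.75  ]), array([ 7,  6, 11, 17, 88], dtype=int32))
```

The depth shows white guard rings about 66 mm high around each key, with the key tops at about 75 mm. So the key must be pressed along its own axis. My scene-view pairing was wrong, because its lower-left key is the right one, so I'll fix that and triangulate the electrode.

```bash
python3 - <<'E'
from h import *
np.set_printoptions(precision=4,suppress=True)
t=load("top0.npz"); s=load("scene0.npz")
def wc(d,roi,sign,lo,hi):
    x0,y0,x1,y1=roi; g=d["pixels"][y0:y1,x0:x1].astype(float).mean(2)
    w=np.clip((g-lo)/(hi-lo),0,1); w=1-w if sign<0 else w
    yy,xx=np.mgrid[y0:y1,x0:x1]; return np.array([(w*xx).sum(),(w*yy).sum()])/w.sum(), w.sum()
ct,cs=cloud(t),cloud(s)
# keys: subpixel threshold on upsampled crops, contour + fitEllipse
def ell(d,roi,th):
    x0,y0,x1,y1=roi; k=8
    g=cv2.resize(d["pixels"][y0:y1,x0:x1].astype(np.float32).mean(2),None,fx=k,fy=k,interpolation=cv2.INTER_CUBIC)
    c,_=cv2.findContours((g<th).astype(np.uint8),cv2.RETR_EXTERNAL,cv2.CHAIN_APPROX_NONE)
    c=max(c,key=cv2.contourArea); e=cv2.fitEllipse(c)
    return (np.array(e[0])+.5)/k-.5+[x0,y0], np.array(e[1])/k
T=[(191,267,206,282),(213,261,236,285),(243,262,258,277)]; S=[(346,119,357,128),(329,129,346,142),(317,141,329,151)]
ps=[]
for n,a,b in zip("LBR",T,S):
    u,su=ell(t,a,120); w,sw=ell(s,b,150); P,e=tri(t,u,s,w); ps.append(P)
    print(n,u,su,w,sw,P,"gap",e,"z75",onz(t,u,.075),onz(s,w,.075))
ps=np.array(ps); print(np.linalg.norm(ps[0]-ps[1]),np.linalg.norm(ps[2]-ps[1]), "yaw", np.arctan2(-(ps[0]-ps[2])[0],(ps[0]-ps[2])[1]))
# panel plane from top cloud
m=np.zeros((400,640),bool); m[232:290,184:268]=1
P=ct[m]; g=t["pixels"].astype(int)[m]; sel=(np.ptp(P[:,:2],axis=1)>-1)&(P[:,2]>.04)&(P[:,2]<.09)&((g[:,1]-g[:,0])>15)
Q=P[sel]; A=np.c_[Q[:,:2],np.ones(len(Q))]; c=np.linalg.lstsq(A,Q[:,2],rcond=None)[0]; print("display plane",c,"tilt",np.degrees(np.arctan(np.hypot(*c[:2]))),"dir",np.degrees(np.arctan2(c[1],c[0])))
r_=cv2.minAreaRect
# panel outline corners in top -> yaw on plane; electrode
u,_=wc(t,(362,240,373,250),1,110,190); w,_=wc(s,(252,179,263,188),1,110,190)
print("cap",u,w,tri(t,u,s,w))
for d,c,roi in ((t,ct,(350,230,385,265)),(s,cs,(245,172,275,215))):
    x0,y0,x1,y1=roi; p=c[y0:y1,x0:x1].reshape(-1,3); q=p[(p[:,2]>.118)&(p[:,2]<.3)]; 
    for lo,hi in ((.118,.14),(.14,.158),(.158,.18)):
        k=q[(q[:,2]>=lo)&(q[:,2]<hi)]; print(len(k), k.mean(0),k.min(0),k.max(0)) if len(k) else 0
for b in ((80,360),): pass
E
```

```text
L [198.1632 274.5644] [ 9.3763 10.194 ] [350.873 123.587] [5.6462 6.4875] [0.4692 0.2604 0.0684] gap 0.002006893939419584 z75 [0.4699 0.2591 0.075 ] [0.4732 0.2544 0.075 ]
B [224.1189 272.2417] [15.9069 16.2551] [337.2466 134.7937] [ 9.4602 11.9157] [0.4745 0.205  0.0679] gap 0.0018015285557398677 z75 [0.4751 0.2038 0.075 ] [0.4788 0.1992 0.075 ]
R [250.2121 269.7742] [9.1335 9.6726] [323.0131 146.3614] [6.1826 6.5856] [0.4801 0.1491 0.0683] gap 0.0015669890960426155 z75 [0.4806 0.1484 0.075 ] [0.4841 0.1442 0.075 ]
0.05570483799253 0.05614106927663185 yaw 0.09811464121803425
display plane [ 0.1714  0.0154 -0.0284] tilt 9.765314086955167 dir 5.137960827113491
cap [366.224  244.2497] [256.5375 181.4625] (array([ 0.5297, -0.0872,  0.1741]), np.float64(0.001477872659061735))
15 [ 0.524  -0.0799  0.126 ] [ 0.5174 -0.0921  0.1186] [ 0.5368 -0.0738  0.14  ]
12 [ 0.5273 -0.077   0.147 ] [ 0.5182 -0.0824  0.1405] [ 0.5431 -0.074   0.1549]
170 [ 0.5307 -0.0867  0.1672] [ 0.5178 -0.1007  0.158 ] [ 0.5442 -0.0739  0.175 ]
73 [ 0.5386 -0.0937  0.1292] [ 0.5248 -0.1032  0.1182] [ 0.5443 -0.0774  0.1396]
63 [ 0.5388 -0.0932  0.1488] [ 0.5249 -0.1025  0.1402] [ 0.5444 -0.0775  0.1574]
126 [ 0.5319 -0.09    0.1645] [ 0.5162 -0.1025  0.1584] [ 0.5442 -0.0757  0.1727]
```

The keys triangulate 56 mm apart with yaw about 0.098 rad, tilt 9.8°, and heights of 68 mm from stereo and 72–75 mm from depth, which matches the text. The electrode head axis is near (0.531, -0.088). I'll move above the big key with the gripper shut.

```bash
cat >> h.py <<'E'
from scipy.spatial.transform import Rotation as Rot
yaw=0.098; t10=np.radians(10)
Rz=Rot.from_euler('z',yaw).as_matrix()
n=Rz@np.array([-np.sin(t10),0,np.cos(t10)]); xk=Rz@np.array([np.cos(t10),0,np.sin(t10)])
Rk=np.stack([xk,np.cross(-n,xk),-n],1); qk=Rot.from_matrix(Rk).as_quat()
KEY=dict(L=np.array([.4712,.2575,.074]),B=np.array([.4765,.2022,.074]),R=np.array([.482,.1468,.074]))
OV=0.022
E
python3 - <<'E'
from h import *
from cell import r,optics
np.set_printoptions(precision=4,suppress=True)
r.set_gripper(0.0,30); print(r.current_t(), r.current_opening())
P=KEY["B"]+n*(OV+.02)
Q=P.copy(); Q[2]=.27
print(r.inverse_kinematics(Q,qk), r.inverse_kinematics(P,qk))
r.move_to(Q,qk); print(r.current_t())
r.move_linear(P,vel=.15); print(r.current_t(), r.current_tool_pos(), P, r.current_contact_force())
d=optics.get_image("top"); cv2.imwrite("pics/t1.png",cv2.resize(d["pixels"][200:310,150:310,::-1],None,fx=5,fy=5,interpolation=cv2.INTER_CUBIC)); np.savez("top1.npz",**d)
d=optics.get_image("scene"); cv2.imwrite("pics/s1.png",cv2.resize(d["pixels"][60:200,260:400,::-1],None,fx=4,fy=4,interpolation=cv2.INTER_CUBIC))
E
```

```text
0.8667 -0.0031030766880605905
[ 0.3338  0.1907  1.8324 -0.0499  0.9492  1.8322] [ 0.3338  0.4233  1.9696 -0.0741  0.5802  1.8651]
3.7083
4.8917 [0.4697 0.2016 0.1161] [0.4692 0.2015 0.1154] [0.149  0.5227 0.3911]
```

View pics/t1.png

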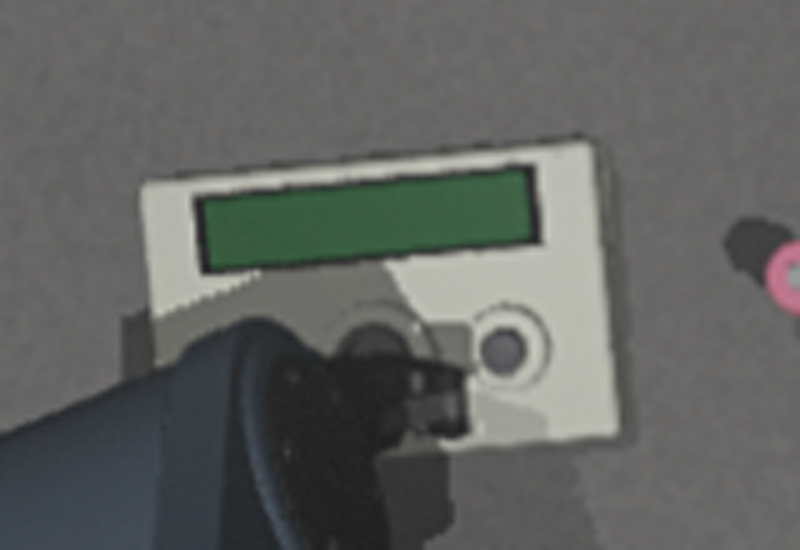

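View pics/s1.png

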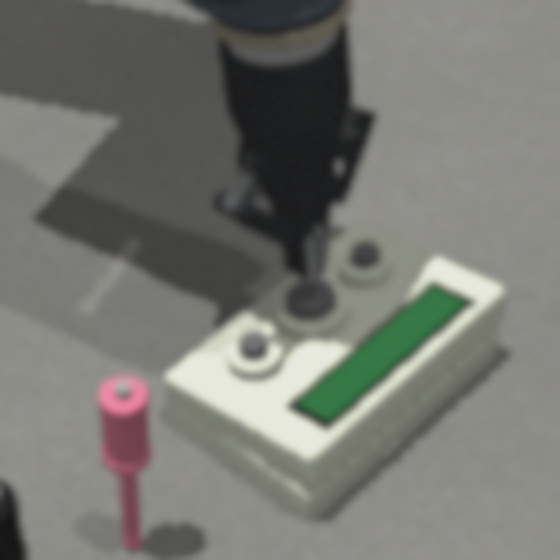

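The scene view shows the shut fingertips at about (338,126) full-frame, directly above the big key at (338,134). I'll press with force-guarded steps.

```bash
cat >> h.py <<'E'
def press(r,k,start=.005,fstop=8.,maxd=-.014,step=.0015):
    C=KEY[k]; log=[]
    r.move_linear(C+n*(OV+start),vel=.08)
    f0=np.array(r.current_contact_force()); a=start; fn=0
    while a>maxd:
        a-=step; r.move_linear(C+n*(OV+a),vel=.05)
        p=np.array(r.current_tool_pos()); fn=(np.array(r.current_contact_force())-f0)@n
        log.append((round(a*1e3,1),round(float((p-C)@n-OV)*1e3,2),round(float(fn),2)))
        if fn>fstop: break
    t=r.current_t(); r.sleep(.15)
    log.append(("hold",round(float((np.array(r.current_tool_pos())-C)@n-OV)*1e3,2),round(float((np.array(r.current_contact_force())-f0)@n),2)))
    r.move_linear(C+n*(OV+.02),vel=.1)
    return log
E
python3 - <<'E'
from h import *
from cell import r,optics
L=press(r,"B"); print(*L,sep="\n"); print(r.current_t(),r.current_contact_force())
E
```

```text
(3.5, 3.64, -0.86)
(2.0, 1.97, -1.49)
(0.5, 0.51, 0.68)
(-1.0, -1.02, 1.77)
(-2.5, -2.51, 1.43)
(-4.0, -4.0, 2.1)
(-5.5, -4.77, 15.94)
('hold', -4.74, 16.49)
7.6333 [ 0.66353887  0.420037   -0.56933661]
```

The big key made contact at about +1.3 mm and bottomed hard at −4.75 mm. That is 6 mm of travel, and it was released cleanly. Next is left, then right.

```bash
python3 - <<'E'
from h import *
from cell import r,optics
for k in "LR":
    r.move_linear(KEY[k]+n*(OV+.02),vel=.12)
    L=press(r,k,start=.004); print(k,*L,sep="\n"); print(r.current_t())
r.move_linear(KEY["R"]+n*(OV+.02)+[0,0,.1],vel=.15)
print(r.current_t())
E
```

```text
L
(2.5, 2.61, 0.18)
(1.0, 1.11, 1.4)
(-0.5, -0.49, 2.02)
(-2.0, -1.99, 2.93)
(-3.5, -3.5, 3.15)
(-5.0, -4.59, 11.72)
('hold', -4.59, 10.59)
10.65
R
(2.5, 2.63, 0.82)
(1.0, 1.09, 1.38)
(-0.5, -0.47, 1.51)
(-2.0, -2.0, 2.52)
(-3.5, -3.5, 3.44)
(-5.0, -4.64, 11.32)
('hold', -4.62, 11.75)
14.125
14.9417
```

All three keys bottomed on the same plane with 6 mm of travel, in the right order. Next I'll plan the electrode grasp, checking IK over candidate jaw angles and lean directions.

```bash
cat >> h.py <<'E'
E0=np.array([.5307,-.088,.145])
def qdown(psi): # tool x at azimuth psi, z down
    x=np.array([np.cos(psi),np.sin(psi),0]); z=np.array([0,0,-1.]); return np.stack([x,np.cross(z,x),z],1)
def lean(R,az,deg): # tool z swings towards azimuth az
    ax=np.cross([0,0,-1.],[np.cos(az),np.sin(az),0]); return Rot.from_rotvec(np.radians(deg)*ax).as_matrix()@R
E
python3 - <<'E'
from h import *
from cell import r,optics
np.set_printoptions(precision=2,suppress=True)
print(r.current_q(), r.current_t())
az0=np.arctan2(E0[1],E0[0])
for psi in (az0,az0+np.pi/2,az0-np.pi/2,az0+np.pi,az0+.785,az0-.785):
    R=qdown(psi); q=r.inverse_kinematics(E0,Rot.from_matrix(R).as_quat()); print("psi",round(psi,2),q)
    for da in (0,np.pi,np.pi/2,-np.pi/2):
        print("  lean",round(da,2),r.inverse_kinematics([.5307,-.088,.32],Rot.from_matrix(lean(R,az0+da,45)).as_quat()))
t=load("top0.npz"); ct=cloud(t); p=ct[225:245,440:465].reshape(-1,3); p=p[p[:,2]>.12]; print("thermo",p[p[:,2]>.14].mean(0),p.max(0))
p=ct[245:266,303:320].reshape(-1,3); p=p[p[:,2]>.1]; print("pink",p.mean(0),p.max(0))
E
```

```text
[ 0.21  0.23  1.93 -0.03  0.8   1.71] 14.9417
psi -0.16 [-0.25  0.47  1.78 -0.    0.89  1.48]
  lean 0 [-0.29  0.01  2.09  0.33  0.28  1.16]
  lean 3.14 [-0.23  0.65  1.18 -0.05  2.09  1.5 ]
  lean 1.57 [-0.56  0.38  1.62  0.71  1.52  1.  ]
  lean -1.57 [ 0.06  0.38  1.62 -0.77  1.42  2.03]
psi 1.41 [-0.25  0.47  1.78 -0.    0.89 -0.09]
  lean 0 [-0.29  0.01  2.09  0.33  0.28 -0.41]
  lean 3.14 [-0.23  0.65  1.18 -0.05  2.09 -0.07]
  lean 1.57 [-0.56  0.38  1.62  0.71  1.52 -0.57]
  lean -1.57 [ 0.06  0.38  1.62 -0.77  1.42  0.46]
psi -1.74 None
  lean 0 [-0.29  0.01  2.09  0.33  0.28  2.73]
  lean 3.14 None
  lean 1.57 [-0.56  0.38  1.62  0.71  1.52  2.57]
  lean -1.57 [ 0.06  0.38  1.62 -0.77  1.42 -2.68]
psi 2.98 [-0.25  0.47  1.78 -0.    0.89 -1.66]
  lean 0 [-0.29  0.01  2.09  0.33  0.28 -1.98]
  lean 3.14 [-0.23  0.65  1.18 -0.05  2.09 -1.64]
  lean 1.57 [-0.56  0.38  1.62  0.71  1.52 -2.14]
  lean -1.57 [ 0.06  0.38  1.62 -0.77  1.42 -1.11]
psi 0.62 [-0.25  0.47  1.78 -0.    0.89  0.7 ]
  lean 0 [-0.29  0.01  2.09  0.33  0.28  0.38]
  lean 3.14 [-0.23  0.65  1.18 -0.05  2.09  0.71]
  lean 1.57 [-0.56  0.38  1.62  0.71  1.52  0.22]
  lean -1.57 [ 0.06  0.38  1.62 -0.77  1.42  1.25]
psi -0.95 [-0.25  0.47  1.78 -0.    0.89  2.27]
  lean 0 [-0.29  0.01  2.09  0.33  0.28  1.95]
  lean 3.14 [-0.23  0.65  1.18 -0.05  2.09  2.28]
  lean 1.57 [-0.56  0.38  1.62  0.71  1.52  1.79]
  lean -1.57 [ 0.06  0.38  1.62 -0.77  1.42  2.82]
thermo [ 0.55 -0.26  0.16] [ 0.56 -0.26  0.17]
pink [0.51 0.02 0.16] [0.52 0.03 0.87]
```

Leaning back toward the robot with the jaws radial (psi = 1.41) keeps every joint well inside its range. I'll hover above the head and check the alignment.

```bash
python3 - <<'E'
from h import *
from cell import r,optics
np.set_printoptions(precision=4,suppress=True)
q=Rot.from_matrix(qdown(1.41)).as_quat()
r.set_gripper(0.75,40)
r.move_to([E0[0],E0[1],.255],q); print(r.current_t(), r.current_opening())
r.move_linear([E0[0],E0[1],.21]); print(r.current_t(),r.current_tool_pos())
for nme,sl in (("top",(slice(190,310),slice(290,450))),("scene",(slice(90,250),slice(190,350)))):
    d=optics.get_image(nme); np.savez(nme+"2.npz",**d); cv2.imwrite(f"pics/{nme}2.png",cv2.resize(d["pixels"][sl][:,:,::-1],None,fx=3.7,fy=3.7,interpolation=cv2.INTER_CUBIC))
    print(nme,proj(d,[E0[0],E0[1],.166]),proj(d,[E0[0],E0[1],.188]))
E
```

```text
17.1417 0.7509962239842664
17.5917 [ 0.5308 -0.0878  0.2103]
top [366.4866 244.146 ] [367.8421 243.4928]
scene [257.3044 184.25  ] [256.162  177.9103]
```

View pics/top2.png

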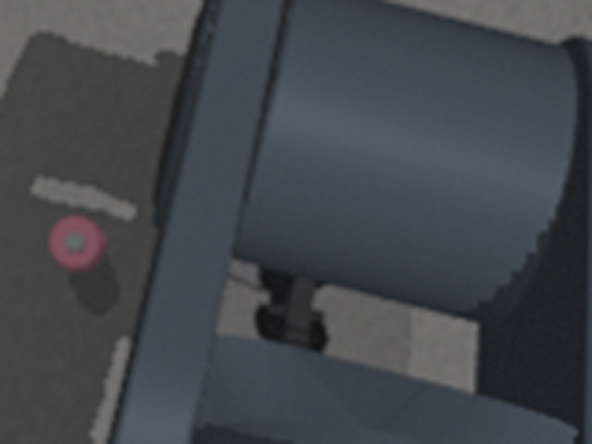

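View pics/scene2.png

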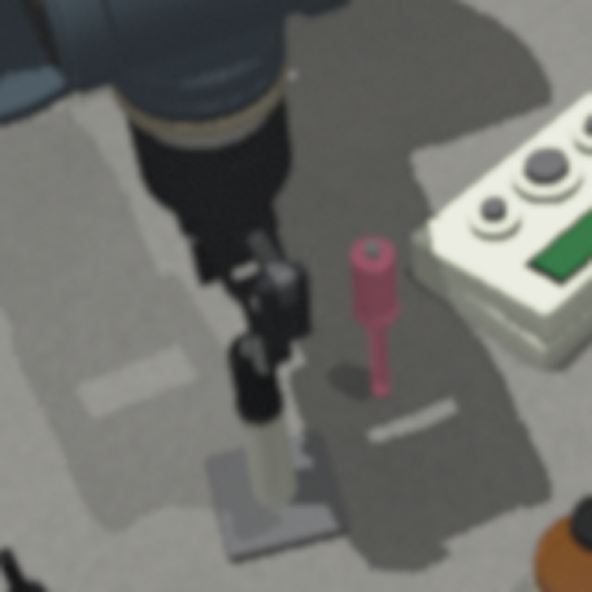

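In the scene view the head top is at crop (250,350) and my projected estimate lands at (249,349). The outer fingertip at (280,355) also sits where it should for a centred jaw. I'll descend, grip and check the force before lifting.

```bash
python3 - <<'E'
from h import *
from cell import r,optics
np.set_printoptions(precision=3,suppress=True)
for z in (.18,.16,.145):
    r.move_linear([E0[0],E0[1],z],vel=.08); print(z,r.current_tool_pos(),r.current_contact_force())
    if np.linalg.norm(r.current_contact_force())>8: break
else:
    r.set_gripper(0.0,40); print(r.current_t(),r.current_opening(),r.current_opening()*85,r.current_contact_force(),r.current_torque())
d=optics.get_image("scene"); np.savez("scene3.npz",**d); cv2.imwrite(f"pics/scene3.png",cv2.resize(d["pixels"][90:250,190:350,::-1],None,fx=3.7,fy=3.7,interpolation=cv2.INTER_CUBIC))
E
```

```text
0.18 [ 0.531 -0.088  0.18 ] [ 0.535  0.379 -0.098]
0.16 [ 0.531 -0.088  0.16 ] [ 1.188 -0.25   0.066]
0.145 [ 0.531 -0.088  0.145] [-0.193 -0.323  0.008]
19.3667 0.3186761101911866 27.087469366250858 [-1.716 -0.354  4.573] [0.016 0.181 0.039]
```

View pics/scene3.png

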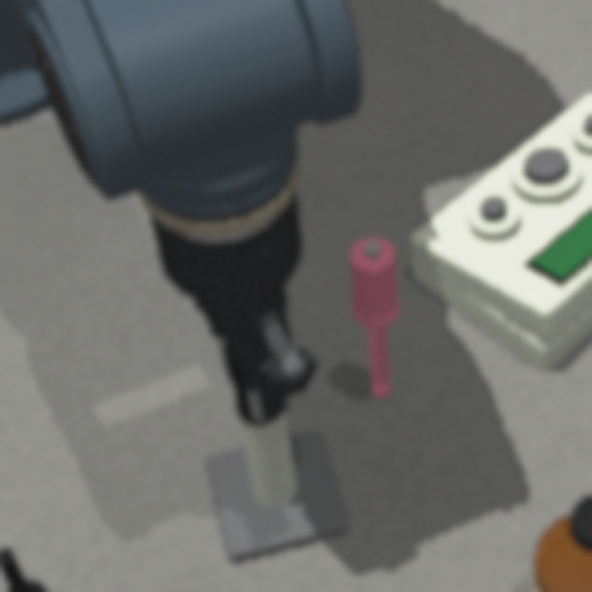

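The grip is 27 mm wide, so the pads hold the 28 mm head. Now the straight lift, in stages with force checks.

```bash
python3 - <<'E'
from h import *
from cell import r,optics
np.set_printoptions(precision=3,suppress=True)
for z in (.16,.19,.22,.26,.31):
    r.move_linear([E0[0],E0[1],z],vel=.08); print(z,r.current_tool_pos(),r.current_contact_force(),r.current_opening(),r.current_t())
    if np.linalg.norm(r.current_contact_force())>12: break
d=optics.get_image("scene"); np.savez("scene4.npz",**d); cv2.imwrite(f"pics/scene4.png",cv2.resize(d["pixels"][60:260,170:370,::-1],None,fx=3,fy=3,interpolation=cv2.INTER_CUBIC))
for z in (.165,.110): print(proj(d,[E0[0],E0[1],z]))
E
```

```text
0.16 [ 0.531 -0.088  0.16 ] [ 0.107 -0.522 -0.99 ] 0.3172933499934335 19.7583
0.19 [ 0.531 -0.088  0.19 ] [-1.177 -0.448 -0.983] 0.3199440403899955 20.2833
0.22 [ 0.531 -0.088  0.22 ] [-0.98  -0.448 -0.298] 0.3165926712018207 20.8083
0.26 [ 0.531 -0.088  0.26 ] [-1.264 -0.111 -1.265] 0.31681444483400806 21.4583
0.31 [ 0.53  -0.088  0.31 ] [ 0.147 -0.264 -0.61 ] 0.3151388650884548 22.2333
[257.355 184.532]
[260.009 199.272]
```

View pics/scene4.png

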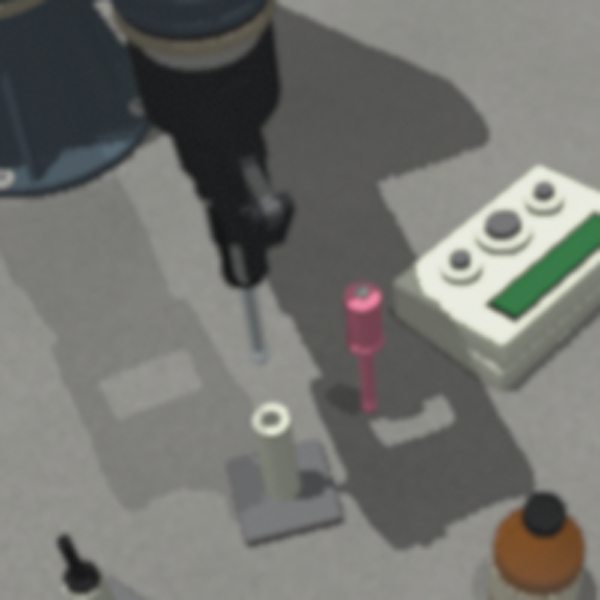

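The electrode is out, with its tip at full-frame (256,180). That matches z = 0.18 and is clear above the empty mouth at (261,200). Now I'll lean it back in 15° steps, raising it slightly.

```bash
python3 - <<'E'
from h import *
from cell import r,optics
np.set_printoptions(precision=3,suppress=True)
az0=np.arctan2(E0[1],E0[0]); R=qdown(1.41)
for k,a in enumerate((15,30,45)):
    q=Rot.from_matrix(lean(R,az0+np.pi,a)).as_quat()
    p=[E0[0],E0[1],.315+.005*k]
    print(r.inverse_kinematics(p,q)); r.move_to(p,q); print(a,r.current_t(),r.current_tool_pos(),r.current_opening())
r.sleep(.5)
M=Rot.from_quat(r.current_ee_rot()).as_matrix(); G=np.array(r.current_tool_pos())
tip=G+M[:,2]*.130; print("toolz",M[:,2],"tip est",tip,np.abs(r.current_qvel()).max(),r.current_contact_force(),r.current_torque())
for nme in("scene","top"):
    d=optics.get_image(nme); np.savez(nme+"5.npz",**d); print(nme,proj(d,G),proj(d,tip))
    cv2.imwrite(f"pics/{nme}5.png",d["pixels"][:,:,::-1])
    if nme=="scene": cv2.imwrite(f"pics/scene5z.png",cv2.resize(d["pixels"][60:260,170:370,::-1],None,fx=3,fy=3,interpolation=cv2.INTER_CUBIC))
E
```

```text
[-0.242  0.398  1.449 -0.02   1.556 -0.078]
15 22.675 [ 0.531 -0.088  0.314] 0.3191204065994703
[-0.235  0.525  1.301 -0.037  1.838 -0.074]
30 23.05 [ 0.531 -0.088  0.319] 0.31917779793763573
[-0.23   0.65   1.176 -0.054  2.099 -0.077]
45 23.4083 [ 0.531 -0.088  0.324] 0.31859184704163224
toolz [-0.697  0.116 -0.708] tip est [ 0.44  -0.073  0.233] 0.0056171140617406 [ 0.099 -0.207 -0.637] [-0.082 -0.418  0.008]
scene [247.768 131.464] [233.358 135.014]
top [378.74  238.267] [362.829 296.367]
```

View pics/scene5z.png

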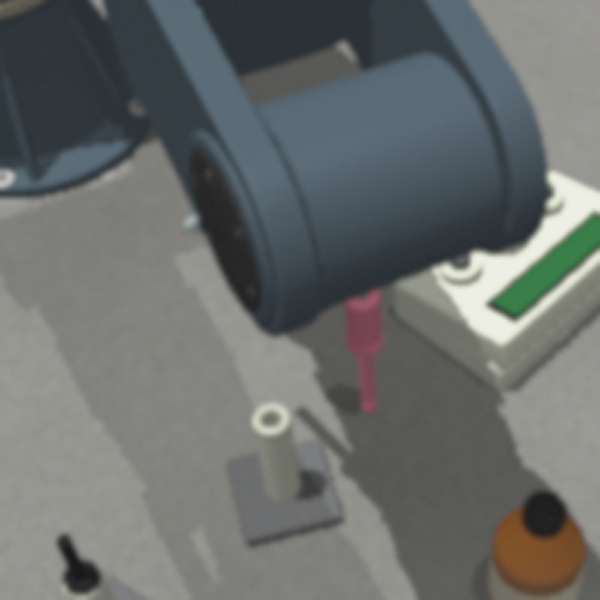

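View pics/top5.png

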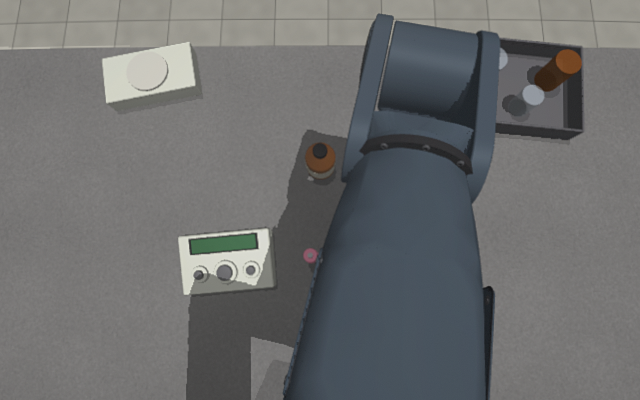

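View pics/scene5.png

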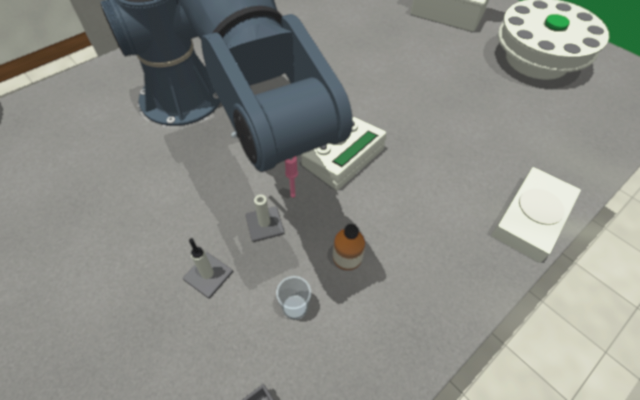

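The tip shows at full-frame (233,134) in the scene view and my prediction was (233,135), so the electrode has not slipped. It leans 45.0° with its tip at about z = 0.233. The slim sensor, bottle (349,247) and beaker (294,298) have not moved. I'll hand in.

```bash
python3 - <<'E'
from cell import r
import numpy as np
print(r.current_t(), np.abs(r.current_qvel()).max(), r.current_opening()); r.hand_in()
E
```

```text
24.0083 0.003877584788917869 0.3228054419162888
the job is handed in; nothing more can be done
```

I pressed the three keys in the order asked and handed the job in at 24.0 s, with the arm still holding the electrode leaned over.

- **Keys:** I pressed the big, left and right keys in that order, each straight along its own axis and let go before the next. Each one bottomed out at about 6 mm of travel, with 11–16 N at the stop.
- **Electrode:** I gripped the head with a 40 N setting and drew it straight up 165 mm, until the picture showed the tip well clear of the holder. Only then did I lean it to 45°, tip down towards the robot.
- **Last checks:** The tool leans 45°, with the tip about 0.233 m up, above the 0.110 m holder mouths. The tip appears within about 1 pixel of where it should, so there is no sign of slip. The joints were at rest (under 0.006 rad/s), and the slim sensor, bottle and beaker stand where they did.
- **What disagreed or was not checked:**
    - The two camera views put the key tops at 68 mm, while the depth readings and the contact gave about 75 mm, so I used about 75 mm.
    - In the last pictures the arm hid the electrode from the top camera, so the final pose is confirmed by the scene camera and joint readings only.

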